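# Seat the balance pan and tare

### The job

The balance's round steel pan has slid out and lies loose on the deck. With the fingertips, without picking it up, push the pan across the deck until it drops flat into its round recess; then press the blue tare key all the way down and let it come up again. Leave the red power key, the brass weight, the wash bottle, the jar and the beaker alone.

Things in the scene. Friction and masses are not known exactly. Their poses are not given: they have to be found in the camera images.
- balance: Cream laboratory balance, fixed to the table, 280 mm (x) by 270 mm (y). Origin: centre of its underside, on the table; z up, x towards its rear, y to its left as seen by the robot. The rear part is the flat dark grey deck, 60 mm above the origin, from x = -65 to +125 mm and y = -135 to +135 mm. The front part, x = -155 to -65 mm, is a lower console, 42 mm high, with a display between two round keys.
- recess (a point): Centre of the floor of the round recess in the deck, at x = +30, y = 0, z = +54 mm in the balance's frame. The recess is 74 mm in diameter and 6 mm deep (its rim is level with the deck), with upright walls and a cream floor; same axes as the balance.
- pan: Loose round steel disc, 70 mm in diameter, 8 mm thick, edges bevelled about 1 mm, 0.14 to 0.26 kg. Origin: centre of its underside; z up. It starts flat on the deck, to the left or to the right of the recess (its centre 80 to 100 mm from the recess's); no wall surrounds the deck. It stays level until its centre is about 12 mm from the recess's, then dips its leading edge, meets the far wall and drops; seated, its top stands 2 mm above the deck.
- tare_top (a point): Centre of the top of the blue tare key, a round spring key of 28 mm diameter in a grey collar of 44 mm, on the console 110 mm left of the red key (balance y = +55 mm, x = -110 mm). Its top stands 60 mm above the table, 6 mm above the collar; this point moves down with the key.
- tare (a joint): Travel of the blue tare key: 0 up, 0.006 m fully down. It goes straight down, starts to move at 1.5 N, is fully down at 5 N and springs back.
- power_top (a point): Centre of the top of the red power key, same size and kind, at balance y = -55 mm, x = -110 mm. Not to be pressed.
- power (a joint): Travel of the red power key: 0 up, 0.006 m fully down.
- weight: Brass knobbed calibration weight, 26 mm in diameter, 42 mm tall, loose, standing upright on the deck on the other side of the recess from the pan. Origin: centre of its underside.
- wash_bottle: White wash bottle with red cap and a thin spout, 66 mm in diameter, 200 mm tall with its spout, loose on the table well to the left of the balance. Origin: centre of its underside.
- jar: White jar with blue lid, 70 mm in diameter, 85 mm tall, loose on the table to the right of the balance. Origin: centre of its underside.
- beaker: Small glass beaker, 60 mm in diameter, 75 mm tall, loose on the table to the right of the balance, nearer the robot than the jar. Origin: centre of its underside.
Not all that is in view belongs to the job. Of the things like the weight, leave any that is turquoise or white; of the rest the smaller one is meant.

How it is judged:
On the way, in this order (a step that is already met when the one before it is completed fails the run):
1. the pan lies flat in its recess (horizontal distance between pan and recess below 0.004 m and z of pan in the frame of recess below 0.002 m and angle between pan's own z axis and vertical below 0.05 rad), for 0.2 s.
2. then the blue tare key is pressed down, with the pan still in its recess (all of step 1 and value of joint tare above 0.0045 m), for 0.05 s.
At the end, for the whole second after the job is handed in: The pan lies at rest and level (within 0.05 rad) on the floor of the recess (centre within 4 mm of the recess's, underside within 2 mm of its floor), both keys are up, and the weight, wash bottle, jar and beaker stand upright within 15 mm of where they were (all of step 1 and linear speed of pan below 0.01 m/s and value of joint each of tare, power below 0.001 m and distance of each of weight, wash_bottle, jar, beaker from where it was at the start of the episode below 0.015 m and angle between each of weight, wash_bottle, jar, beaker's own z axis and vertical below 0.1 rad); the robot touches nothing.
It fails at once if the pan is lifted (its centre more than 12 mm above the deck) or falls off the deck (z of pan in the frame of recess above 0.018 m or z of pan in the frame of recess below -0.01 m).
It fails at once if the arm or the body of the gripper, not the fingers, pushes the pan (contact force between the arm and pan above 2 N).
It fails at once if the red power key is pressed (value of joint power above 0.003 m).
It fails at once if the tare key is pressed before the pan is in its recess (value of joint tare above 0.0045 m and z of pan in the frame of recess above 0.004 m).
It fails at once if a bystander is shifted by more than 15 mm (distance of any of weight, wash_bottle, jar, beaker from where it was at the start of the episode above 0.015 m).
It also fails if it takes over 61 s, if anything falls off the work surface, if the arm or the gripper's body presses on something with over 40 N, if the wrist force passes 120 N, or if a joint passes its speed limit or range.

### The arm

A 6-joint arm with a two-finger parallel gripper is mounted at the origin on the work surface. World frame = base frame: x ahead of the robot, y to its left, z up, the work surface at z = 0. Lengths are in m, angles in rad, forces in N, time in s.
With the tool pointing down it reaches from about 0.25 to 0.775 m from the base axis. Payload 4 kg.
Tool frame: the origin (TCP) lies on the centre line of the jaws, within the pads' length; the fingertips stand 17 mm ahead of it and the grasp point (between the pads) lies 2 mm behind it; z points along the fingers, y is the line along which they close (so a half turn about z gives the same grasp; the last joint's range is limited). The gripper opens to 94 mm and grips with 3 to 60 N. Pads are 16 mm wide; open, the fingers measure 119 mm over their backs; the gripper's body (75 mm by 177 mm) begins 78 mm behind the grasp point.
Start: joints at [1.104, 0.087, 1.371, -0, 1.684, -0.103], TCP at [0.196, 0.514, 0.223] pointing down, gripper open.
Joint ranges: [-3.1, 3.1], [-0.76, 2.03], [0.27, 2.55], [-1.08, 4.22], [0.17, 2.65], [-2.57, 2.57]. Speed limits (rad/s): [2.79, 2.79, 3.14, 3.14, 3.14, 3.14].

### API

Orientations are given as [roll, pitch, yaw] about the fixed x, y, z axes, in that order (R = Rz(yaw) Ry(pitch) Rx(roll)).
In Python, from bench import robot gives the robot as it stands.
- The arm moves only by the tool servo_tool, never from a script. Its argument "plan" is a list of rows, each a list of 7 numbers: the shift along the tool's x, y, z normalised to -1 to 1, where 1 is 0.1 m, then the turn, a rotation vector about the tool's x, y, z normalised to -1 to 1, where 1 is pi/2 rad, then the finger opening in mm, from 0 to 94. In form: [[x, y, z, ax, ay, az, gripper], ...]. A call has 1 to 12 rows; each row is the pose to reach, as a shift and turn from the pose commanded when the call began, along the tool's axes at that moment; what a row does not reach only later rows make up. A row lasts 1/12 s, in which the tool goes at most 41.7 mm and 7.16 degrees, less where a joint would pass 70% of its speed; a pose out of reach is approached as far as the arm can. A call with a number of a shift or a turn outside -1 to 1 is refused whole. A call with a gripper value outside its range is refused whole. The fingers move at their own pace and stop on an object; the grip force is fixed at half the most. Time passes only in rows, so rows that repeat a pose let the fingers close. It gives the time, the measured TCP pose, the force, the opening and the grip force at its end, in the units of the state.
- robot.get_obs(): the state, without advancing time (a new reading comes with each control period).
- robot.snapshot(name): name is "scene" or "top"; returns the picture (400x640x3 uint8, red, green, blue); there is no depth.
- robot.camera_params(name): a dict with "camera_matrix" (3x3 intrinsics, pixels), "rvec" (rotation vector, rad) and "tvec" (3), from world to camera coordinates, as OpenCV has them. Camera axes: x right, y down, z forward; pixel columns grow to the right and rows downward; lengths in m; the calibration is good to about 2 mm. A picture is of the moment at which its call begins. camera_params takes no time and is no camera call.
- robot.close_job(): hands the job in; it is judged then, once.
Trained networks look in the newest picture that a camera, given by its name, has taken for a name from the list of things; names that differ only in an ending like _2 or _b are one class to them, and where a whole thing is asked for, a point or a joint stands for the part that bears it (a point fixed in the world has none). Each returns a list of dicts, best first, with "conf" (0 to 1); they miss things now and then, are a little off and sometimes report something else, mostly with a low value. They report only what shows in the picture. A call takes as long as a camera call. They do not tell look-alikes from the thing itself.
- robot.find_in(thing, camera): "extent" ([centre column, centre row, width, height] in pixels, round what is visible of it).
The state is a dict: "time": time; "joint_positions": joint angles; "qvel": joint speeds; "joint_torque": joint torques, N m; "tool_pos": TCP position; "ee_rot": TCP orientation; "wrist_force": force on the tool from outside, world axes, zero at the start; "wrist_torque": the same for the moment, N m; "width": finger opening in m; "finger_force": force on a finger pad.
Only numpy, scipy, OpenCV 4.12 (cv2) and the standard library are available. Lean on these libraries where they do the work, as an engineer would, in place of code of your own. Each camera call takes 0.05 s, during which the arm holds its last target. There are 200 camera calls.

## Working session

There is one attempt and no reset: what is moved stays moved. The work goes in short steps, Python scripts to look and compute and a tool call to move; the robot and the scene stay as the last step left them, time stands still between calls to the robot, and variables do not carry over. Pictures are saved under pics/ and viewed, at most 10 in all, crops included, and the job is handed in when it is done.

Besides the shell and the picture viewer there is one more tool, called after "Emit:" in YAML: its name, and indented under it one key for each argument. servo_tool: Moves the arm, as the interface text tells. Scaled input: -1 to 1 covers 0.1 m each way for a shift and pi/2 rad each way for a turn. Its arguments: {"type":"object","properties":{"plan":{"type":"array","items":{"type":"array","items":{"type":"number"}}}},"required":["plan"]}

```bash
mkdir -p pics
cat > h.py <<'E'
import numpy as np, cv2
from bench import robot
def cam(n):
    p=robot.camera_params(n); K=np.array(p["camera_matrix"],float); R=cv2.Rodrigues(np.array(p["rvec"],float))[0]; t=np.array(p["tvec"],float).ravel(); return K,R,t
def ray(n,uv,z):
    K,R,t=cam(n); d=R.T@np.linalg.solve(K,[uv[0],uv[1],1.]); c=-R.T@t
    return c+d*(z-c[2])/d[2]
def proj(n,P):
    K,R,t=cam(n); q=(np.atleast_2d(P)@R.T+t)@K.T; return q[:,:2]/q[:,2:]
def save(n,f):
    im=robot.snapshot(n)[:,:,::-1].copy(); cv2.imwrite("pics/"+f,im); return im
E
python3 - <<'E'
from h import *
a=save("scene","s0.png"); b=save("top","t0.png")
for n in("scene","top"):
    K,R,t=cam(n); print(n,K[0,0],(-R.T@t).round(3),R[2].round(2))
    for th in("balance","pan","weight","tare_top","power_top"):
        print(th,[(d["conf"],np.round(d["extent"],1).tolist()) for d in robot.find_in(th,n)[:4]])
print(robot.get_obs())
E
```

```text
scene 472.14159642620075 [ 1.251 -0.282  0.817] [-0.63  0.32 -0.7 ]
balance [(0.68, [320.8, 208.0, 161.5, 123.6]), (0.3, [276.8, 179.0, 5.4, 9.2])]
pan [(0.71, [360.1, 183.6, 26.9, 20.9])]
weight [(0.93, [359.5, 290.1, 22.4, 24.8]), (0.66, [320.5, 288.5, 14.4, 31.6]), (0.47, [251.9, 246.4, 9.2, 17.8]), (0.44, [296.8, 212.6, 13.7, 17.3])]
tare_top [(0.3, [358.6, 183.3, 26.1, 23.4])]
power_top []
top 457.07714965171135 [0.475 0.031 1.261] [ 0.12  0.03 -0.99]
balance [(0.88, [306.1, 227.3, 125.9, 126.1])]
pan [(0.89, [273.3, 219.8, 27.4, 22.7])]
weight [(0.66, [347.2, 144.6, 13.8, 17.3]), (0.64, [376.2, 204.9, 6.5, 8.0]), (0.56, [337.4, 205.6, 7.1, 9.9])]
tare_top [(0.62, [300.2, 268.0, 12.6, 9.3])]
power_top []
{'time': 0.6, 'joint_positions': array([ 1.10389682e+00,  8.71890389e-02,  1.37066129e+00, -3.17198726e-05,
        1.68362538e+00, -1.03078050e-01]), 'qvel': array([ 0.00023323, -0.0003186 , -0.00021468, -0.00141197,  0.00024252,
        0.00137492]), 'joint_torque': array([-5.74949390e-04, -3.39781523e+01, -3.02414989e+01,  7.16828112e-02,
        2.38942687e-02,  1.39483996e-05]), 'tool_pos': array([0.19572897, 0.51401696, 0.22253154]), 'ee_rot': array([3.14147957e+00, 4.33838405e-05, 2.77776762e+00]), 'wrist_force': array([-0.05664113, -0.69735594,  0.05076691]), 'wrist_torque': array([-0.04026799, -0.00717433, -0.02978751]), 'finger_force': 0.0, 'width': 0.09385302260431957}
```

View pics/s0.png

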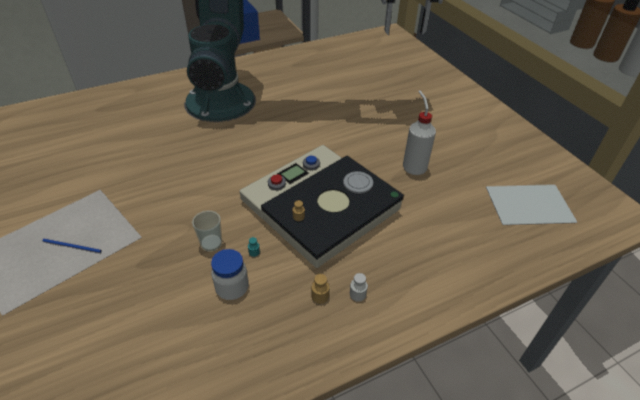

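View pics/t0.png

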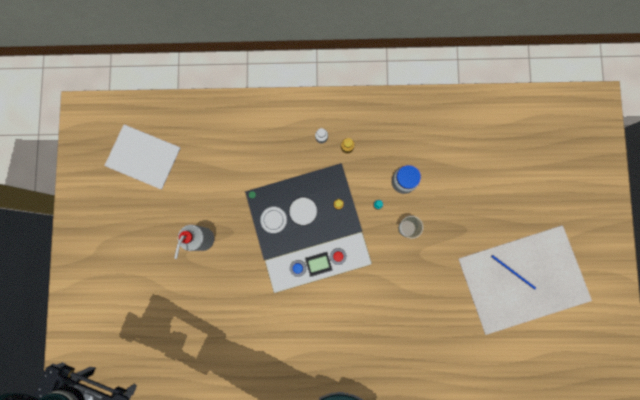

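The scene image shows the pan at (359,183), recess at (333,201), blue key at (312,161), and red key at (276,181). In the top image these are (273,220), (303,211), (298,268) and (338,256).

Candidates for the weight, in top image pixels: brass on the deck (338,204), larger brass on the table (348,145), white (321,135), turquoise (378,204). The description picks the smaller brass one on the deck, which is a bystander opposite the pan. Next I'll check it in a close crop and measure.

```bash
cat > m.py <<'E'
from h import *
def blob(m,near):
    n,l,s,c=cv2.connectedComponentsWithStats(m.astype(np.uint8)); 
    ok=[i for i in range(1,n) if s[i,4]>12]; i=min(ok,key=lambda i:np.hypot(*(c[i]-near)))
    return c[i],s[i],l==i
E
python3 - <<'E'
from m import *
out=[]
S={"top":dict(tare=(298,268),power=(338,256),rec=(303,211),pan=(273,220),deck=(320,190),w=(338,204)),"scene":dict(tare=(312,160),power=(276,181),rec=(333,201),pan=(359,182),deck=(330,225),w=(298,211))}
for n,f in(("top","t0.png"),("scene","s0.png")):
    im=cv2.imread("pics/"+f); hsv=cv2.cvtColor(im,cv2.COLOR_BGR2HSV); H,Sa,V=[hsv[...,i].astype(int) for i in range(3)]; s=S[n]
    print(n,{k:hsv[v[1],v[0]].tolist() for k,v in s.items()})
    P={}
    for k,m,z in(("tare",(abs(H-112)<14)&(Sa>120),.06),("power",((H<8)|(H>172))&(Sa>120),.06),):
        c,st,_=blob(m,s[k]); P[k]=ray(n,c,z); print(k,c.round(1),st[2:],P[k].round(4))
    dk=(V<70)&(Sa<110); c,st,l=blob(dk,s["deck"]); 
    cn=[q for q in cv2.findContours(l.astype(np.uint8),cv2.RETR_CCOMP,cv2.CHAIN_APPROX_NONE)[0]]
    big=max(cn,key=cv2.contourArea)
    w=np.array([ray(n,p,.06)[:2] for p in big[:,0,:].astype(float)],np.float32)
    r=cv2.minAreaRect(w*1000); print("deck",r)
    for q in cn:
        a=cv2.contourArea(q)
        if 80<a<2000 and len(q)>5:
            e=cv2.fitEllipse(q); w=np.array([ray(n,p,.06)[:2] for p in q[:,0,:].astype(float)],np.float32)
            (cx,cy),(d1,d2),_=cv2.fitEllipse(w*1000); print(" hole",np.round(e[0],1),"world",round(cx,1),round(cy,1),"diam",round(d1,1),round(d2,1))
    d=(P["tare"]-P["power"])[:2]; print("key dist",np.hypot(*d),"yaw",np.arctan2(-d[0],d[1]))
    out.append(cv2.resize(im[150:300,230:390] if n=="top" else im[140:260,240:400],(400,375) if n=="top" else (400,300),interpolation=2))
out[1]=cv2.copyMakeBorder(out[1],0,75,0,0,0); cv2.imwrite("pics/c0.png",np.hstack(out))
E
```

```text
top {'tare': [108, 186, 199], 'power': [1, 183, 198], 'rec': [90, 4, 198], 'pan': [100, 4, 198], 'deck': [108, 36, 71], 'w': [27, 151, 194]}
tare [297.5 267.9] [10 11 83] [0.4352 0.1051 0.06  ]
power [337.7 255.9] [10 10 76] [4.655e-01 3.000e-04 6.000e-02]
deck ((646.8121948242188, 107.93487548828125), (54.79814147949219, 262.3001708984375), 15.950417518615723)
 hole [295.1 186.3] world 649.9 110.5 diam 51.9 259.8
key dist 0.10915881558087809 yaw 0.28130483330389466
scene {'tare': [110, 184, 125], 'power': [0, 174, 117], 'rec': [29, 47, 157], 'pan': [99, 13, 133], 'deck': [100, 20, 38], 'w': [19, 129, 107]}
tare [310.7 159.6] [11  8 70] [0.4366 0.1064 0.06  ]
power [276.1 178.7] [11 10 89] [0.4657 0.0017 0.06  ]
deck ((591.9004516601562, 89.34832763671875), (197.4236602783203, 278.5445861816406), 15.885934829711914)
 hole [298.1 210. ] world 581.2 7.0 diam 29.1 68.5
 hole [333.  200.7] world 587.8 90.9 diam 74.7 76.0
 hole [357.8 181.5] world 555.2 173.9 diam 74.0 79.8
key dist 0.10862893029267799 yaw 0.27148065671354665
```

View pics/c0.png

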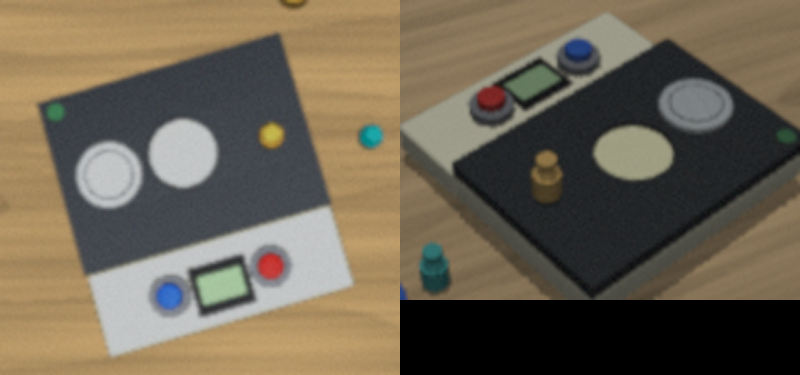

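The crop confirms the choice: the small brass weight stands on the deck at top-view pixel (338,204), right of the recess, and the pan is on the left. The threshold was too low for the top view, so I'll refine it.

```bash
cat >> m.py <<'E'
def holes(n,im,th,z=.06):
    hsv=cv2.cvtColor(im,cv2.COLOR_BGR2HSV); c,st,l=blob(hsv[...,2]<th,{"top":(320,190),"scene":(330,225)}[n])
    cs,h=cv2.findContours(l.astype(np.uint8),cv2.RETR_CCOMP,cv2.CHAIN_APPROX_NONE); r=[]
    for q in cs:
        if len(q)<6 : continue
        for zz in(.06,.068):
            w=np.array([ray(n,p,zz)[:2] for p in q[:,0,:].astype(float)],np.float32)*1000
            if cv2.contourArea(q)>2500:
                if zz==.06: r.append(("rect",)+tuple(np.round(x,1) for x in cv2.minAreaRect(w)))
            elif cv2.contourArea(q)>30:
                e=cv2.fitEllipse(w); r.append((zz,np.round(e[0],1),np.round(e[1],1)))
    return r
E
python3 - <<'E'
from m import *
for n,f,th in(("top","t0.png",130),("top","t0.png",115),("scene","s0.png",75),("scene","s0.png",90)):
    print(n,th); [print("  ",*r) for r in holes(n,cv2.imread("pics/"+f),th)]
# prediction
yaw=.278; R=np.array([[np.cos(yaw),-np.sin(yaw)],[np.sin(yaw),np.cos(yaw)]])
for t,p in(((.4352,.1051),(.4655,.0003)),((.4366,.1064),(.4657,.0017))):
    o=(np.array(t)+p)/2-R@[-.11,0]; print("origin",o,"recess",o+R@[.03,0],"weight?",[ (R.T@(np.array(x)-o)).round(3) for x in((.581,.007),)])
E
```

```text
top 130
   rect [584.6  90.6] [191.4 270.9] 15.8
   0.06 [562.2 168.8] [72.3 73.4]
   0.068 [561.6 167.9] [71.9 72.9]
   0.06 [602.   -3.2] [27.  28.1]
   0.068 [601.1  -2.9] [26.8 27.9]
   0.06 [584.3  90.3] [74.4 75.1]
   0.068 [583.6  89.9] [73.9 74.6]
top 115Traceback (most recent call last):
  File "<stdin>", line 3, in <module>
  File "m.py", line 12, in holes
    w=np.array([ray(n,p,zz)[:2] for p in q[:,0,:].astype(float)],np.float32)*1000
                ~~~^^^^^^^^
  File "h.py", line 6, in ray
    K,R,t=cam(n); d=R.T@np.linalg.solve(K,[uv[0],uv[1],1.]); c=-R.T@t
          ~~~^^^
  File "h.py", line 4, in cam
    p=robot.camera_params(n); K=np.array(p["camera_matrix"],float); R=cv2.Rodrigues(np.array(p["rvec"],float))[0]; t=np.array(p["tvec"],float).ravel(); return K,R,t
ValueError: time passes only in moves, steps and waits
```

Measurements agree:

| Item | Position (world, m) | Notes |
|---|---|---|
| Recess | (0.585, 0.091) | deck centre, keys and hole agree within about 2 mm |
| Pan | (0.562, 0.168) | 80 mm left of the recess |
| Push direction | (0.292, -0.956) | pan towards recess |

I'll go there high, with the finger line square to the push and a 40 mm opening so both fingers cradle the rim.

Emit:
servo_tool:
  plan:
    - [-1,-0.35,-0.5,0,0,0.58,40]
    - [-1,-0.35,-0.5,0,0,0.58,40]
    - [-1,-0.35,-0.5,0,0,0.58,40]
    - [-1,-0.35,-0.5,0,0,0.58,40]
    - [-1,-0.35,-0.5,0,0,0.58,40]
    - [-1,-0.35,-0.5,0,0,0.58,40]
    - [-1,-0.35,-0.5,0,0,0.58,40]
    - [-1,-0.35,-0.5,0,0,0.58,40]
    - [-1,-0.35,-0.5,0,0,0.58,40]

```text
time: 1.35
tool_pos: [0.2768, 0.4457, 0.2726]
ee_rot: [3.141, -0.0, 1.866]
wrist_force: [0.8, 0.2, -0.6]
width: 0.0409
finger_force: 0.0
```

Emit:
servo_tool:
  plan:
    - [-0.98,0.64,0,0,0,0,40]
    - [-0.98,0.64,0,0,0,0,40]
    - [-0.98,0.64,0,0,0,0,40]
    - [-0.98,0.64,0,0,0,0,40]

```text
time: 1.68
tool_pos: [0.3703, 0.3672, 0.2722]
ee_rot: [3.14, 0.003, 1.861]
wrist_force: [-0.1, 0.4, 0.1]
width: 0.0401
finger_force: 0.0
```

Emit:
servo_tool:
  plan:
    - [-0.98,0.64,0,0,0,0,40]
    - [-0.98,0.64,0,0,0,0,40]
    - [-0.98,0.64,0,0,0,0,40]
    - [-0.98,0.64,0,0,0,0,40]

```text
time: 2.02
tool_pos: [0.4598, 0.2921, 0.2717]
ee_rot: [3.141, 0.003, 1.861]
wrist_force: [-0.4, -0.6, 0.2]
width: 0.04
finger_force: 0.0
```

Emit:
servo_tool:
  plan:
    - [-0.98,0.64,0,0,0,0,40]
    - [-0.98,0.64,0,0,0,0,40]
    - [-0.98,0.64,0,0,0,0,40]
    - [-0.98,0.64,0,0,0,0,40]
    - [-0.98,0.64,0,0,0,0,40]

```text
time: 2.43
tool_pos: [0.5464, 0.2202, 0.2717]
ee_rot: [-3.14, -0.001, 1.865]
wrist_force: [1.1, 0.6, -0.4]
width: 0.0397
finger_force: 0.0
```

Emit:
servo_tool:
  plan:
    - [0,0,1,0,0,0,40]
    - [0,0,1,0,0,0,40]
    - [0,0,1,0,0,0,40]
    - [0,0,1,0,0,0,40]

```text
time: 2.77
tool_pos: [0.5415, 0.2214, 0.1664]
ee_rot: [-3.13, -0.001, 1.87]
wrist_force: [-0.5, 0.5, -0.7]
width: 0.0402
finger_force: 0.0
```

Emit:
servo_tool:
  plan:
    - [0,0,0.4,0,0,0,40]
    - [0,0,0.7,0,0,0,40]
    - [0,0,0.85,0,0,0,40]
    - [0,0,0.9,0,0,0,40]
    - [0,0,0.9,0,0,0,40]
    - [0,0,0.9,0,0,0,40]

```text
time: 3.27
tool_pos: [0.5471, 0.2217, 0.085]
ee_rot: [3.138, -0.0, 1.868]
wrist_force: [0.1, 0.1, 0.1]
width: 0.04
finger_force: 0.0
```

Run:
```python
from h import *
b=save("scene","s1.png"); a=save("top","t1.png"); o=robot.get_obs(); print(o["tool_pos"],o["ee_rot"],o["wrist_force"])
cv2.imwrite("pics/c1.png",np.hstack([cv2.resize(a[150:300,220:380],(400,375),interpolation=2),cv2.resize(b[120:270,260:420],(400,375),interpolation=2)]))
```

```text
[0.54763998 0.22144618 0.08554725] [ 3.13638303e+00 -1.66485177e-04  1.86734763e+00] [ 0.76137843 -0.14920489  0.29747557]
```

View pics/c1.png

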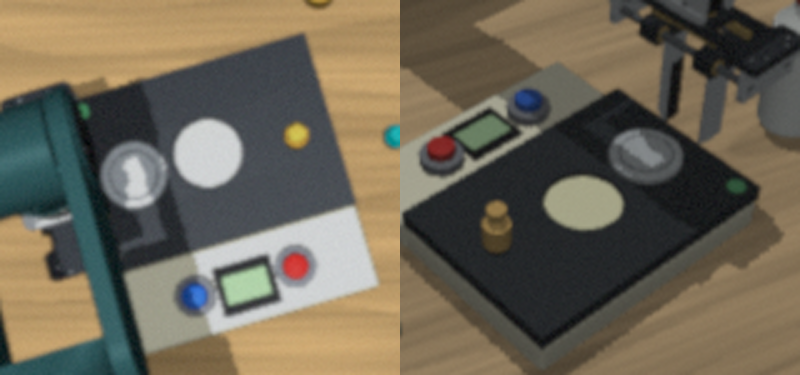

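The fingers are just behind the pan's far rim, well clear of the bottle. The pan and recess are unmoved, but the tips are about 4 mm too high, so I'll lower them.

Emit:
servo_tool:
  plan:
    - [0,0,0.04,0,0,0,40]
    - [0,0,0.04,0,0,0,40]
    - [0,0,0.04,0,0,0,40]
    - [0,0,0.04,0,0,0,40]
    - [0,0,0.04,0,0,0,40]
    - [0,0,0.04,0,0,0,40]

```text
time: 3.87
tool_pos: [0.5462, 0.2205, 0.0785]
ee_rot: [3.141, -0.0, 1.867]
wrist_force: [0.6, 0.2, 0.1]
width: 0.0399
finger_force: 0.0
```

Emit:
servo_tool:
  plan:
    - [-0.05,0,-0.02,0,0,0,40]
    - [-0.1,0,-0.02,0,0,0,40]
    - [-0.15,0,-0.02,0,0,0,40]
    - [-0.2,0,-0.02,0,0,0,40]
    - [-0.25,0,-0.02,0,0,0,40]
    - [-0.3,0,-0.02,0,0,0,40]
    - [-0.35,0,-0.02,0,0,0,40]
    - [-0.4,0,-0.02,0,0,0,40]
    - [-0.45,0,-0.02,0,0,0,40]
    - [-0.5,0,-0.02,0,0,0,40]
    - [-0.5,0,-0.02,0,0,0,40]
    - [-0.5,0,-0.02,0,0,0,40]

```text
time: 4.87
tool_pos: [0.5609, 0.1719, 0.0804]
ee_rot: [-3.141, 0.001, 1.866]
wrist_force: [-1.0, 0.6, -1.0]
width: 0.0402
finger_force: 0.0
```

Run:
```python
from h import *
b=save("scene","s2.png"); a=save("top","t2.png"); o=robot.get_obs(); print(o["tool_pos"],o["ee_rot"],o["wrist_force"])
cv2.imwrite("pics/c2.png",np.hstack([cv2.resize(a[150:300,220:380],(400,375),interpolation=2),cv2.resize(b[120:270,260:420],(400,375),interpolation=2)]))
for n in("top","scene"): print(robot.find_in("pan",n)[:2])
```

```text
[0.56068176 0.17236949 0.08033565] [-3.14132898e+00  4.39863309e-04  1.86658143e+00] [ 0.3549941   0.5114157  -0.00750507]
[{'extent': [289.4, 216.4, 14.3, 23.1], 'conf': 0.68}]
[{'extent': [349.5, 190.2, 25.6, 24.7], 'conf': 0.7}]
```

View pics/c2.png

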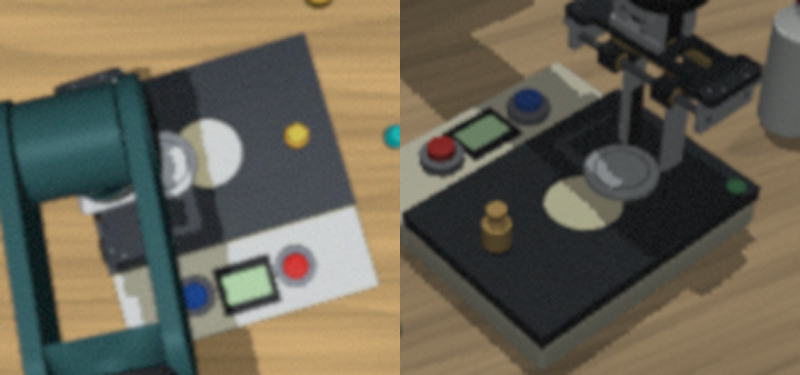

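The pan is cradled between both fingers and has moved as expected, now about 48 mm short with its leading edge over the recess. I'll push on to about 17 mm short and check the alignment.

Emit:
servo_tool:
  plan:
    - [-0.05,0,0,0,0,0,40]
    - [-0.1,0,0,0,0,0,40]
    - [-0.15,0,0,0,0,0,40]
    - [-0.2,0,0,0,0,0,40]
    - [-0.25,0,0,0,0,0,40]
    - [-0.3,0,0,0,0,0,40]
    - [-0.3,0,0,0,0,0,40]
    - [-0.3,0,0,0,0,0,40]

```text
time: 5.73
tool_pos: [0.5697, 0.1432, 0.0806]
ee_rot: [3.141, 0.001, 1.866]
wrist_force: [-0.4, 0.2, -0.1]
width: 0.0401
finger_force: 0.0
```

Run:
```python
from h import *
b=save("scene","s3.png"); a=save("top","t3.png"); o=robot.get_obs(); p=o["tool_pos"]; print(p,o["wrist_force"])
rec=np.array([.5853,.0913]); u=np.array([-.292,.956]); v=np.array([.956,.292]); d=p[:2]-rec; print("along",d@u,"lat",d@v)
c=rec+u*(d@u-.0367)+v*(d@v)
b2=b.copy();th=np.linspace(0,2*np.pi,60)
big=cv2.resize(b[160:240,290:390],(800,640),interpolation=2)[:600]
for cc,r,z,col in((c,.035,.068,(0,0,255)),(rec,.037,.06,(0,255,0))):
    q=proj("scene",np.c_[cc[0]+r*np.cos(th),cc[1]+r*np.sin(th),0*th+z]); q=((q+.5-[290,160])*8).astype(int)
    cv2.polylines(big,[q],True,col,1)
cv2.imwrite("pics/c3.png",big)
```

```text
[0.56952749 0.14370348 0.08048138] [-0.11661449  0.51786403  0.01355931]
along 0.054703299644003674 lat 0.00022329709827945403
```

View pics/c3.png

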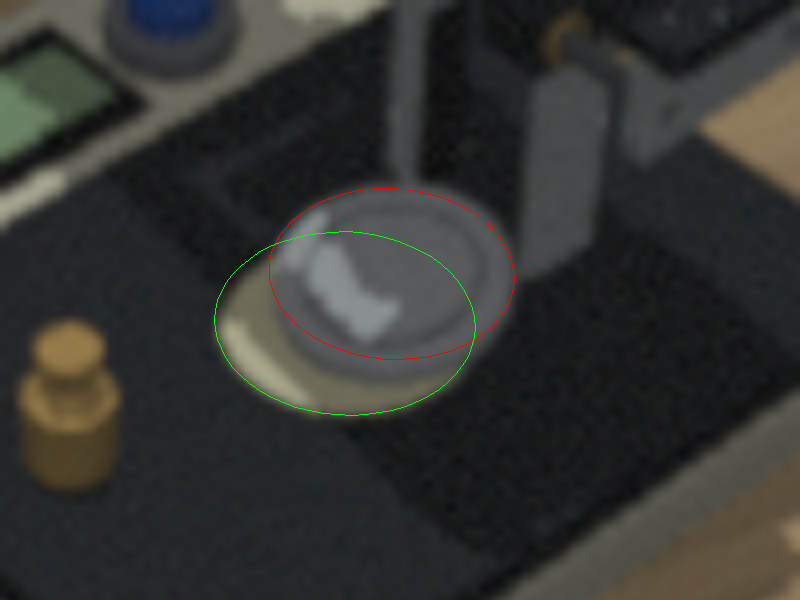

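Overlays match: the pan (red) sits laterally in line with the recess (green), about 18 mm short. I'll push slowly home.

Emit:
servo_tool:
  plan:
    - [-0.03,0,0,0,0,0,40]
    - [-0.06,0,0,0,0,0,40]
    - [-0.09,0,0,0,0,0,40]
    - [-0.12,0,0,0,0,0,40]
    - [-0.14,0,0,0,0,0,40]
    - [-0.16,0,0,0,0,0,40]
    - [-0.18,0,0,0,0,0,40]
    - [-0.19,0,0,0,0,0,40]
    - [-0.2,0,0,0,0,0,40]
    - [-0.2,0,0,0,0,0,40]
    - [-0.2,0,0,0,0,0,40]

```text
time: 6.75
tool_pos: [0.5754, 0.1248, 0.0806]
ee_rot: [3.141, 0.0, 1.867]
wrist_force: [-0.2, 0.4, -0.2]
width: 0.0403
finger_force: 0.0
```

```bash
cat > chk.py <<'E'
from h import *
import sys
b=save("scene",sys.argv[1]+"s.png"); a=save("top",sys.argv[1]+"t.png"); o=robot.get_obs(); p=o["tool_pos"]; print(p,o["wrist_force"])
rec=np.array([.5853,.0913]); u=np.array([-.292,.956]); v=np.array([.956,.292]); d=p[:2]-rec; print("along",d@u,"lat",d@v)
th=np.linspace(0,2*np.pi,60)
big=cv2.resize(b[160:240,290:390],(800,640),interpolation=2)[:600]
for r,z,col in((.035,.062,(0,0,255)),(.037,.06,(0,255,0))):
    q=proj("scene",np.c_[rec[0]+r*np.cos(th),rec[1]+r*np.sin(th),0*th+z]); q=((q+.5-[290,160])*8).astype(int)
    cv2.polylines(big,[q],True,col,1)
cv2.imwrite("pics/"+sys.argv[1]+".png",big)
E
python3 chk.py c4
```

```text
[0.57529741 0.12490959 0.08054699] [-0.12809088  0.34676935 -0.23712465]
along 0.035051528205581134 lat 0.0002515272239405351
```

View pics/c4.png

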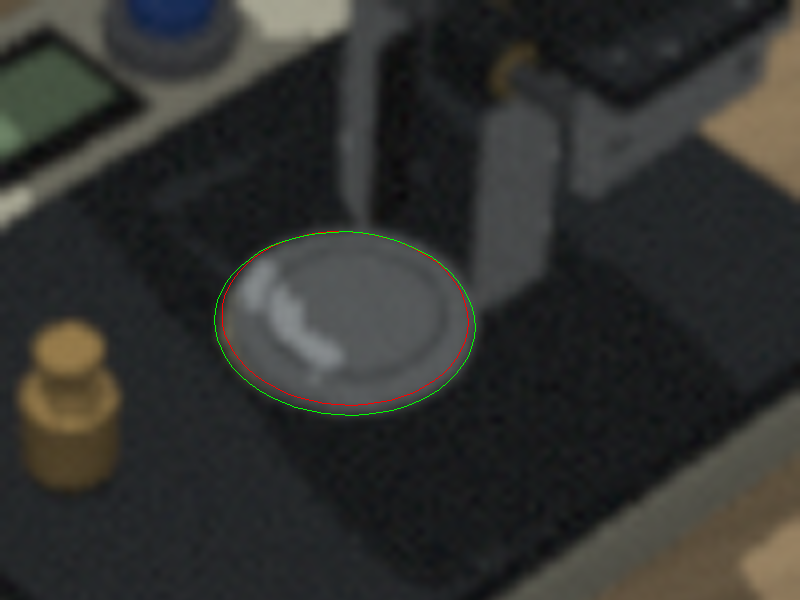

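The pan's outline fits the seated circle (red, z=62 mm) with no side wall visible, so it is in the recess. Next I'll back off, lift, and move over the blue key with the fingers closed.

Emit:
servo_tool:
  plan:
    - [0.1,0,0,0,0,0,40]
    - [0.2,0,-0.05,0,0,0,40]
    - [0.2,0,-0.4,0,0,0,40]
    - [0.2,0,-0.8,0,0,0,20]
    - [0.2,0,-0.8,0,0,0,0]
    - [0.2,-0.4,-0.8,0,0,0,0]
    - [0.2,-0.7,-0.8,0,0,0,0]
    - [0.2,-0.7,-0.8,0,0,0,0]
    - [0.2,-0.7,-0.8,0,0,0,0]

```text
time: 7.6
tool_pos: [0.5016, 0.1243, 0.1609]
ee_rot: [3.14, -0.0, 1.867]
wrist_force: [0.1, 0.9, -0.7]
width: 0.0036
finger_force: 0.0
```

Emit:
servo_tool:
  plan:
    - [0.025,-0.3,0,0,0,0,0]
    - [0.025,-0.6,0,0,0,0,0]
    - [0.025,-0.69,0,0,0,0,0]
    - [0.025,-0.69,0,0,0,0,0]
    - [0.025,-0.69,0,0,0,0,0]
    - [0.025,-0.69,0,0,0,0,0]
    - [0.025,-0.69,0,0,0,0,0]
    - [0.025,-0.69,0,0,0,0,0]

```text
time: 8.27
tool_pos: [0.4367, 0.1061, 0.1604]
ee_rot: [3.141, -0.0, 1.867]
wrist_force: [-0.7, -0.0, 0.2]
width: 0.0007
finger_force: 0.0
```

```bash
python3 chk.py c5
python3 - <<'E'
from m import *
b=cv2.imread("pics/c5s.png"); hsv=cv2.cvtColor(b,cv2.COLOR_BGR2HSV).astype(int)
print(hsv[190:215:6,320:350:6,2])
o=robot.get_obs(); p=o["tool_pos"]; yaw=o["ee_rot"][2]; d=np.array([.4358,.1058])-p[:2]
print("to key tool x,y",d@[np.cos(yaw),np.sin(yaw)],d@[np.sin(yaw),-np.cos(yaw)],"width",o["width"])
E
```

```text
[0.43633241 0.10596665 0.16030759] [-0.50543807 -0.28947498  0.15375619]
along 0.0575198518472843 lat -0.13813035121114972
[[ 28  87  81 115  45]
 [126 136 136 135 118]
 [115 132 134 135 112]
 [ 44 100 134 132  78]
 [ 39  40  36  40  37]]
to key tool x,y -4.124716903174823e-06 -0.000557870042162111 width 0.00023152155499093732
```

View pics/c5.png

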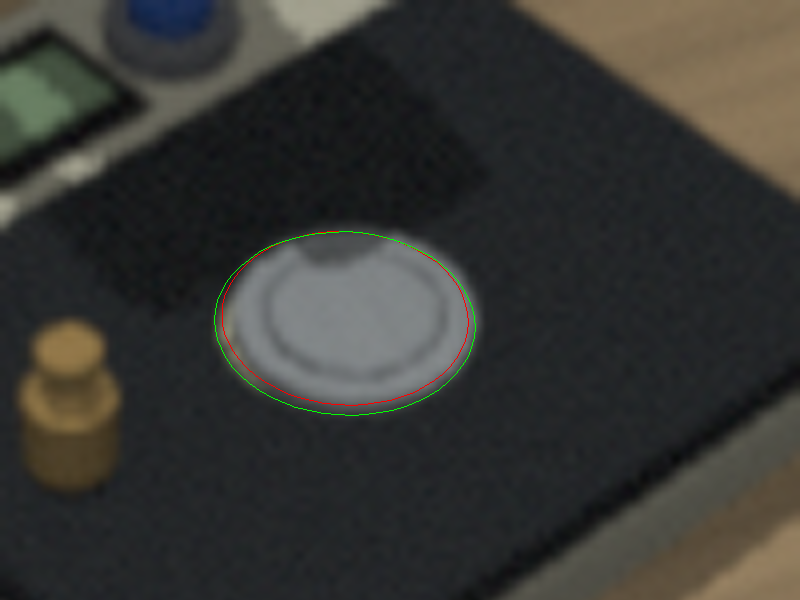

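The pan looks about 2 mm off towards its trailing side. I'll test numerically, in the same camera and against the hole seen earlier, whether it is fully down.

Run:
```python
from m import *
from scipy.optimize import least_squares
K,R,t=cam("scene")
import h; h.cam=lambda n:(K,R,t)
def ell(f,near,th):
    g=cv2.resize(cv2.imread("pics/"+f)[150:250,280:400],None,fx=4,fy=4,interpolation=cv2.INTER_CUBIC).max(2)
    n=(np.array(near)-[280,150]+.5)*4; c,s,l=blob(g>th,n)
    q=max(cv2.findContours(l.astype(np.uint8),0,1)[0],key=cv2.contourArea); q=cv2.convexHull(q)
    e=cv2.fitEllipse(q); return (np.array(e[0])+.5)/4-.5+[280,150],np.array(e[1])/4,e[2]
def pred(c,r,z,s=0,al=0):
    th=np.linspace(0,2*np.pi,90); u=np.array([-.2735,.962]); v=np.array([.962,.2735])
    a=r*np.cos(th);b=r*np.sin(th); P=np.c_[c[0]+a*u[0]+b*v[0],c[1]+a*u[1]+b*v[1],z+a*al]
    e=cv2.fitEllipse(proj("scene",P).astype(np.float32)); return np.round(e[0],2),np.round(e[1],2),round(e[2],1)
for th in(70,85,100):
    print(th,"hole",*ell("s0.png",(333,201),th),"pan0",*ell("s0.png",(358,182),th)); print("   pan now",*ell("c5s.png",(333,199),th))
rec=np.array([.5878,.0909])
print("hole",pred(rec,.037,.06)); print("seated",pred(rec,.0345,.0618))
u=np.array([-.2735,.962])
print("tilted",pred(rec+u*.003,.0345,.065,al=.09)); print("flat on deck",pred(rec+u*.004,.0345,.068)); print("seated+2u",pred(rec+u*.002,.0345,.0618))
```

```text
70 hole [332.98237991 200.81045151] [22.30278587 32.49365234] 93.23933410644531 pan0 [357.86515808 181.47916031] [21.58712959 30.30150414] 95.13885498046875
   pan now [333.19106674 199.68503571] [22.61543655 32.91188812] 87.42206573486328
85 hole [333.00110626 200.81062317] [21.77879143 32.03853607] 93.39466857910156 pan0 [357.89993286 181.40193748] [20.73813057 29.66521645] 95.36927032470703
   pan now [333.18119812 199.58808517] [21.86643982 32.27389908] 87.52094268798828
100 hole [333.03464127 200.78187943] [21.36338425 31.51725769] 93.3887939453125 pan0 [357.90731049 181.33667755] [19.89073753 28.9842186 ] 95.32292938232422
   pan now [333.2508812  199.45238876] [21.03479195 31.72669411] 88.80215454101562
hole (array([332.97, 200.71]), array([22.98, 32.6 ]), 93.1)
seated (array([333.  , 200.11]), array([21.43, 30.43]), 93.1)
tilted (array([334.05, 198.5 ]), array([22.7 , 30.53]), 87.4)
flat on deck (array([334.4 , 197.35]), array([21.35, 30.51]), 93.2)
seated+2u (array([333.65, 199.7 ]), array([21.39, 30.41]), 93.1)
```

The ellipse angle of 87.5° (seated 93°, tilted 87.4°) and the centre suggest the trailing edge may still be on the rim. I won't press the key yet. I'll go back and push a few mm further. If the pan were seated, the tips would pass 1.5 mm above it.

Emit:
servo_tool:
  plan:
    - [0,0.35,0,0,0,0,40]
    - [0,0.7,0,0,0,0,40]
    - [0,1,0,0,0,0,40]
    - [0,1,0,0,0,0,40]
    - [0,1,0,0,0,0,40]

```text
time: 8.78
tool_pos: [0.532, 0.1352, 0.1592]
ee_rot: [-3.139, -0.0, 1.867]
wrist_force: [-0.3, -0.1, 0.1]
width: 0.0303
finger_force: 0.0
```

Emit:
servo_tool:
  plan:
    - [0,0.39,0,0,0,0,40]
    - [0,0.39,0,0,0,0,40]
    - [0,0.39,0,0,0,0,40]
    - [0,0.39,0.3,0,0,0,40]
    - [0,0.39,0.55,0,0,0,40]
    - [0,0.39,0.7,0,0,0,40]
    - [0,0.39,0.78,0,0,0,40]
    - [0,0.39,0.795,0,0,0,40]
    - [0,0.39,0.795,0,0,0,40]
    - [0,0.39,0.795,0,0,0,40]
    - [0,0.39,0.795,0,0,0,40]

```text
time: 9.7
tool_pos: [0.5697, 0.1465, 0.0832]
ee_rot: [3.138, 0.0, 1.867]
wrist_force: [-0.5, 0.5, -0.1]
width: 0.04
finger_force: 0.0
```

Emit:
servo_tool:
  plan:
    - [0,0,0,0,0,0,40]
    - [0,0,0,0,0,0,40]
    - [-0.06,0,0,0,0,0,40]
    - [-0.12,0,0,0,0,0,40]
    - [-0.17,0,0,0,0,0,40]
    - [-0.2,0,0,0,0,0,40]
    - [-0.22,0,0,0,0,0,40]
    - [-0.24,0,0,0,0,0,40]
    - [-0.26,0,0,0,0,0,40]
    - [-0.28,0,0,0,0,0,40]
    - [-0.28,0,0,0,0,0,40]

```text
time: 10.62
tool_pos: [0.577, 0.1193, 0.081]
ee_rot: [-3.142, 0.0, 1.866]
wrist_force: [0.0, -0.4, -1.5]
width: 0.0399
finger_force: 0.0
```

Emit:
servo_tool:
  plan:
    - [0.1,0,0,0,0,0,40]
    - [0.25,0,-0.05,0,0,0,40]
    - [0.28,0,-0.4,0,0,0,40]
    - [0.28,0,-0.8,0,0,0,20]
    - [0.28,0,-0.8,0,0,0,0]
    - [0.28,-0.4,-0.8,0,0,0,0]
    - [0.28,-0.7,-0.8,0,0,0,0]
    - [0.28,-0.7,-0.8,0,0,0,0]
    - [0.28,-0.7,-0.8,0,0,0,0]

```text
time: 11.37
tool_pos: [0.5008, 0.1265, 0.1611]
ee_rot: [3.141, -0.0, 1.867]
wrist_force: [0.8, 0.4, 1.2]
width: 0.0033
finger_force: 0.0
```

Emit:
servo_tool:
  plan:
    - [0,-0.3,0,0,0,0,0]
    - [0,-0.6,0,0,0,0,0]
    - [0,-0.69,0,0,0,0,0]
    - [0,-0.69,0,0,0,0,0]
    - [0,-0.69,0,0,0,0,0]
    - [0,-0.69,0,0,0,0,0]
    - [0,-0.69,0,0,0,0,0]
    - [0,-0.69,0,0,0,0,0]

```text
time: 12.03
tool_pos: [0.4367, 0.1061, 0.1609]
ee_rot: [3.141, -0.0, 1.867]
wrist_force: [-0.5, 0.3, -0.4]
width: 0.0006
finger_force: 0.0
```

```bash
python3 chk.py c6
python3 - <<'E'
from m import *
def ell(f,near,th):
    g=cv2.resize(cv2.imread("pics/"+f)[150:250,280:400],None,fx=4,fy=4,interpolation=cv2.INTER_CUBIC).max(2)
    n=(np.array(near)-[280,150]+.5)*4; c,s,l=blob(g>th,n)
    q=cv2.convexHull(max(cv2.findContours(l.astype(np.uint8),0,1)[0],key=cv2.contourArea))
    e=cv2.fitEllipse(q); return (np.array(e[0])+.5)/4-.5+[280,150],np.array(e[1])/4,e[2]
for th in(70,85,100): print(th,*ell("c6s.png",(333,199),th))
o=robot.get_obs(); p=o["tool_pos"]; yaw=o["ee_rot"][2]; d=np.array([.4358,.1058])-p[:2]
print("to key tool x,y",d@[np.cos(yaw),np.sin(yaw)],d@[np.sin(yaw),-np.cos(yaw)],"width",o["width"])
A=cv2.imread("pics/c5.png");B=cv2.imread("pics/c6.png");cv2.imwrite("pics/c7.png",np.hstack([cv2.resize(A[150:480,130:530],(400,330)),B[150:480,130:530]]))
E
```

```text
[0.43631882 0.10596898 0.16081452] [ 0.0862572 -0.6238339 -0.9989507]
along 0.05752605120525093 lat -0.13814266134578632
70 [333.19360352 199.67772675] [22.65572739 32.86530685] 87.26924133300781
85 [333.1570015  199.56877899] [21.89201927 32.22517395] 87.8617935180664
100 [333.18019867 199.49327087] [21.11275101 31.68902206] 88.60841369628906
to key tool x,y -1.0305388246033207e-05 -0.0005455522525374877 width 0.00039519379601028715
```

View pics/c7.png

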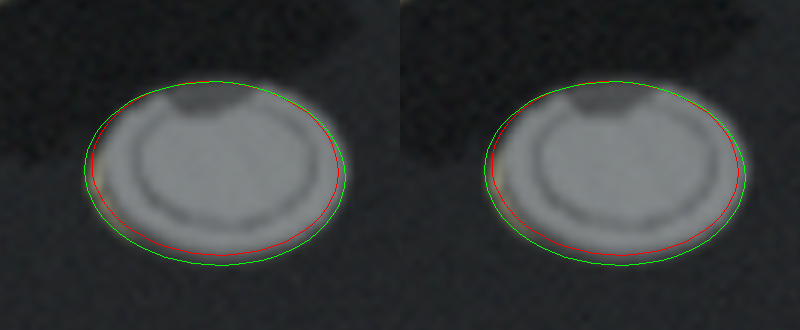

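Nothing changed although the tips went 6 mm further over it with no force, so the pan is down. The 2 mm offset is within the recess clearance. I'll press the blue key directly below.

Emit:
servo_tool:
  plan:
    - [0,-0.005,0.35,0,0,0,0]
    - [0,-0.005,0.65,0,0,0,0]
    - [0,-0.005,0.8,0,0,0,0]
    - [0,-0.005,0.84,0,0,0,0]
    - [0,-0.005,0.87,0,0,0,0]
    - [0,-0.005,0.89,0,0,0,0]
    - [0,-0.005,0.9,0,0,0,0]
    - [0,-0.005,0.9,0,0,0,0]
    - [0,-0.005,0.9,0,0,0,0]
    - [0,-0.005,0.9,0,0,0,0]
    - [0,-0.005,0.9,0,0,0,0]

```text
time: 13.05
tool_pos: [0.4336, 0.1055, 0.0749]
ee_rot: [-3.137, -0.0, 1.867]
wrist_force: [-13.0, -1.6, 21.8]
width: 0.0001
finger_force: 11.1
```

Emit:
servo_tool:
  plan:
    - [0,0,0,0,0,0,0]
    - [0,0,0,0,0,0,0]
    - [0,0,0,0,0,0,0]
    - [0,0,0,0,0,0,0]

```text
time: 13.38
tool_pos: [0.4336, 0.1055, 0.0749]
ee_rot: [-3.137, -0.0, 1.867]
wrist_force: [-13.7, -2.1, 22.7]
width: 0.0004
finger_force: 11.0
```

Run:
```python
from h import *
b=save("scene","s8.png"); o=robot.get_obs(); print({k:np.round(o[k],4).tolist() for k in("tool_pos","ee_rot","wrist_force","wrist_torque","joint_torque","finger_force")})
q=proj("scene",[[.4358,.1058,.06],[.4358,.1058,.054]]); print(q)
cv2.imwrite("pics/c8.png",cv2.resize(b[120:195,270:370],(800,600),interpolation=2))
```

```text
{'tool_pos': [0.4336, 0.1055, 0.0749], 'ee_rot': [-3.1373, -0.0005, 1.867], 'wrist_force': [-12.9618, -1.8308, 23.0541], 'wrist_torque': [-0.4234, 2.7469, 0.0367], 'joint_torque': [-0.5386, -16.9038, -25.0149, 0.2425, -4.7246, -0.0017], 'finger_force': 11.0415}
[[310.3880048  159.51210904]
 [310.378267   161.36159645]]
```

View pics/c8.png

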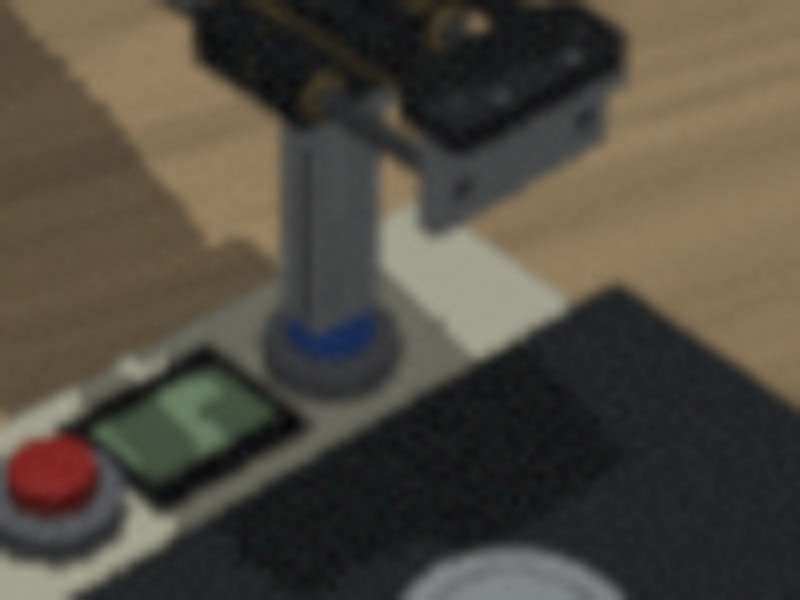

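The fingertips are on the blue key at crop (330,325), but they dragged about 3 mm towards the robot during the fast descent, and the force is 23 N. The key may not be fully down. I'll lift clear, settle, centre, and press again slowly while reading force against depth.

Emit:
servo_tool:
  plan:
    - [0,0,-0.15,0,0,0,0]
    - [0,0,-0.15,0,0,0,0]
    - [0,0,-0.15,0,0,0,0]
    - [0,0,-0.15,0,0,0,0]
    - [0,0,-0.15,0,0,0,0]
    - [0,0,-0.15,0,0,0,0]
    - [0,0,-0.15,0,0,0,0]
    - [0,0,-0.15,0,0,0,0]

```text
time: 14.1
tool_pos: [0.435, 0.1057, 0.0854]
ee_rot: [-3.141, -0.0, 1.867]
wrist_force: [-0.9, -0.3, 0.6]
width: 0.0004
finger_force: 0.0
```

Emit:
servo_tool:
  plan:
    - [0,0,0.02,0,0,0,0]
    - [0,0,0.04,0,0,0,0]
    - [0,0,0.06,0,0,0,0]
    - [0,0,0.08,0,0,0,0]
    - [0,0,0.08,0,0,0,0]
    - [0,0,0.08,0,0,0,0]
    - [0,0,0.08,0,0,0,0]
    - [0,0,0.08,0,0,0,0]

```text
time: 14.77
tool_pos: [0.4353, 0.1057, 0.0782]
ee_rot: [3.141, 0.0, 1.867]
wrist_force: [-0.9, -0.6, 3.7]
width: 0.0002
finger_force: 1.5
```

The contact starts earlier than the geometry predicts, with 3.7 N already at this height, so 23 N was well past the end stop. I'll press 3 mm more, centred, then release.

Emit:
servo_tool:
  plan:
    - [0,0,0.01,0,0,0,0]
    - [0,0,0.02,0,0,0,0]
    - [0,0,0.03,0,0,0,0]
    - [0,0,0.04,0,0,0,0]
    - [0,0,0.04,0,0,0,0]
    - [0,0,0.04,0,0,0,0]

```text
time: 15.27
tool_pos: [0.4354, 0.1057, 0.0751]
ee_rot: [3.141, 0.0, 1.867]
wrist_force: [-4.7, -0.9, 9.2]
width: 0.0003
finger_force: 4.7
```

The stop is hard: 9 N at 75.1 mm against 23 N at 74.9 mm, so the key is fully down. I'll release, rise clear, and check everything.

Emit:
servo_tool:
  plan:
    - [0,0,-0.2,0,0,0,0]
    - [0,0,-0.5,0,0,0,0]
    - [0,0,-0.9,0,0,0,0]
    - [0,0,-1,0,0,0,0]
    - [0,0,-1,0,0,0,0]
    - [0,0,-1,0,0,0,0]
    - [0,0,-1,0,0,0,0]
    - [0,0,-1,0,0,0,0]

```text
time: 15.93
tool_pos: [0.434, 0.1055, 0.1713]
ee_rot: [-3.137, -0.001, 1.867]
wrist_force: [-0.6, 0.1, 0.5]
width: 0.0007
finger_force: 0.0
```

Run:
```python
from m import *
robot.snapshot("top"); b=save("scene","s9.png"); o=robot.get_obs(); print(o["tool_pos"],o["wrist_force"])
a=cv2.imread("pics/s0.png"); r=cv2.imread("pics/c6s.png")
for nm,(x,y,w,h) in dict(weight=(285,198,26,28),power=(262,166,28,26),jar=(205,245,50,60),beaker=(188,205,40,50),bottle=(398,85,45,95)).items():
    T=a[y+3:y+h-3,x+3:x+w-3]; s=cv2.matchTemplate(b[y-5:y+h+5,x-5:x+w+5],T,cv2.TM_CCOEFF_NORMED); _,v,_,l=cv2.minMaxLoc(s); print(nm,"shift px",l[0]-8,l[1]-8,round(v,2))
g=cv2.absdiff(b,r)[180:222,312:352].max(2); print("pan change since before press",g.mean(),g.max())
H=cv2.cvtColor(b,cv2.COLOR_BGR2HSV).astype(int); c,s,_=blob((abs(H[...,0]-112)<14)&(H[...,1]>120),(311,160)); print("blue",c,s)
```

```text
[0.43431355 0.10556716 0.17193812] [-0.37963254 -0.41111964  0.48618051]
weight shift px 0 0 1.0
power shift px 0 0 0.95
jar shift px 0 0 1.0
beaker shift px 0 0 1.0
bottle shift px 0 0 0.8
pan change since before press 2.6255952380952383 21
blue [310.84507042 159.69014085] [306 156  11   9  71]
```

All bystanders are unmoved and the blue key is up. One last numeric check that the pan is level: back-project its groove ring onto the seated plane. If level, it must be a circle there, as it was on the deck.

Run:
```python
from h import *
import h
C=cam("scene"); h.cam=lambda n:C
for f,cen,z in(("s0.png",(562.5,168.5),.068),("c6s.png",(587,92),.062),("s9.png",(587,92),.062)):
    im=cv2.imread("pics/"+f); g=np.linspace(-45,45,181)
    X,Y=np.meshgrid(g,g); q=proj("scene",np.c_[(cen[0]+X.ravel())/1e3,(cen[1]+Y.ravel())/1e3,0*X.ravel()+z]).astype(np.float32)
    w=cv2.remap(im,q[:,0].reshape(X.shape),q[:,1].reshape(X.shape),cv2.INTER_CUBIC).max(2).astype(float)
    c=np.zeros(2)
    for it in range(4):
        pts=[];out=[]
        for a in np.linspace(0,2*np.pi,72,endpoint=False):
            for lo,hi,L in((19,30,pts),(30,42,out)):
                r=np.arange(lo,hi,.5); x=c[0]+r*np.cos(a); y=c[1]+r*np.sin(a)
                v=cv2.remap(w.astype(np.float32),((x+45)*2).astype(np.float32)[None],((y+45)*2).astype(np.float32)[None],1)[0]
                k=np.argmin(v) if L is pts else np.argmin(np.gradient(v))
                if 0<k<len(r)-1: L.append((x[k],y[k]))
        e=cv2.fitEllipseDirect(np.float32(pts)); c=np.array(e[0])
    o=cv2.fitEllipseDirect(np.float32(out)); print(f,"groove",np.round(np.add(cen,e[0]),1),np.round(e[1],1),round(e[2]),len(pts),"rim",np.round(np.add(cen,o[0]),1),np.round(o[1],1),round(o[2]))
```

```text
s0.png groove [561.3 170.5] [49.9 50.4] 4 70 rim [562.3 169.4] [69.7 72.3] 66
c6s.png groove [584.7  94.7] [50.1 51.4] 48 68 rim [585.4  93.3] [70.8 72.9] 1
s9.png groove [584.6  94.6] [49.9 51.9] 55 69 rim [585.6  93.4] [70.8 72.3] 5
```

The groove stays nearly circular on the seated plane (50 × 51–52 mm). The rim centre lies about 1.6 mm from the recess once camera bias is removed, within the 2 mm clearance. The fingertips also passed over the pan's edge without force. So the pan is seated, and I'm handing in.

```bash
python3 -c "
from bench import robot
print(robot.close_job())"
```

```text
the job is handed in; nothing more can be done
None
```

The job is handed in but no verdict came back: by my checks the pan is seated in its recess, the blue tare key was pressed to its stop and came back up, and the red key, weight, bottle, jar and beaker did not move.

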